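# Shut and bolt the colour chest

## Robot

A 7-joint arm with a two-finger parallel gripper is mounted at the origin on the work surface. World frame = base frame: x ahead of the robot, y to its left, z up, the work surface at z = 0. Lengths are in m, angles in degrees, forces in N, time in s.
With the tool pointing down it reaches from about 0.425 to 0.8 m from the base axis. Payload 8.3 kg.
Tool frame: the origin (TCP) lies where the fingers leave the gripper's body, on its centre line; the fingertips stand 73 mm ahead of it and the grasp point (between the pads) lies 54 mm ahead of it; z points along the fingers, y is the line along which they close (so a half turn about z gives the same grasp; the last joint's range is limited). The gripper opens to 85 mm and grips with 20 to 120 N. Pads are 22 mm wide; open, the fingers measure 114 mm over their backs; the gripper's body (76 mm by 85 mm) begins 54 mm behind the grasp point. The pads swing forward as they close: fully open they stand 13 mm farther back than shut.
Start: joints at [-74.823, 21.967, 0.94, 78.501, -0.361, 79.538, -2.664], TCP at [0.201, 0.592, 0.304] pointing down, gripper open.
Joint ranges: [-169.22, 169.22], [-14.56, 117.87], [-87.37, 89.26], [10.42, 133.3], [-82.24, 262.24], [0.94, 117.77], [-172.7, 172.7]. Speed limits (degrees/s): [136.94, 136.94, 172.46, 172.46, 180, 180, 180].

## Interface

Orientations are given as [roll, pitch, yaw] about the fixed x, y, z axes, in that order (R = Rz(yaw) Ry(pitch) Rx(roll)).
In Python, from bench import arm, imaging, ticket, regions_of, mark_of gives the robot as it stands.
- The arm moves only by the tool drive_tool, never from a script. Its arguments are lists of equal length, an entry for each row: "angular": the turn, a rotation vector about the tool's x, y, z in units of 8 degrees (1.0 is 8 degrees), a list of three; "xyz": the shift along the tool's x, y, z in units of 40 mm (1.0 is 40 mm), a list of three; "grip": the gripper command: -1 is shut, 1 is fully open, values between are in proportion. A call has 1 to 20 rows; each row is the pose to reach, as a shift and turn from the pose commanded when the call began, along the tool's axes at that moment; what a row does not reach only later rows make up. A row lasts 1/10 s, in which the tool goes at most 50 mm and 8.59 degrees, less where a joint would pass 70% of its speed; a pose out of reach is approached as far as the arm can. A call with a gripper value outside its range is refused whole. The fingers move at their own pace and stop on an object; "grip_force" is the grip in N (left out, the last holds). Time passes only in rows, so rows that repeat a pose let the fingers close. It gives the time, the measured TCP pose, the force, the opening and the grip force at its end, in the units of the state.
- arm.read_state(): the state, without advancing time (a new reading comes with each control period).
- imaging.capture(name): name is "scene" or "top"; returns a dict with "color" (420x560x3 uint8, red, green, blue), "camera_matrix" (3x3 intrinsics, pixels), "distortion" ([k1, k2, p1, p2, k3] as OpenCV has them; the pictures are not rectified), "camera_from_world" (4x4, takes a point from world to camera coordinates). Camera axes: x right, y down, z forward; pixel columns grow to the right and rows downward; lengths in m; the calibration is good to about 2 mm. A picture is of the moment at which its call begins. There is no depth.
- ticket.hand_in(): hands the job in; it is judged then, once.
Trained networks look in a picture, given as the dict that the camera call returned (one of the last four; its "shot" number tells which), for a name from the list of things; names that differ only in an ending like _2 or _b are one class to them, and where a whole thing is asked for, a point or a joint stands for the part that bears it (a point fixed in the world has none). Each returns a list of dicts, best first, with "conf" (0 to 1); they miss things now and then, are a little off and sometimes report something else, mostly with a low value. They report only what shows in the picture. A call takes as long as a camera call.
- regions_of(picture, thing): "mask" (420x560 bool, what is visible of it) and "centre" ([column, row] in pixels, amid what is visible of it).
- mark_of(picture, thing): "centre" ([column, row] in pixels: a listed point, or the origin of a listed thing).
The state is a dict: "t": time; "joints": joint angles; "joint_vel": joint speeds; "effort": joint torques, N m; "ee_pos": TCP position; "orientation": TCP orientation; "wrist_force": force on the tool from outside, world axes, zero at the start; "ft_torque": the same for the moment, N m; "finger_gap": finger opening in m; "finger_force": force on a finger pad.
Only numpy, scipy, OpenCV 4.12 (cv2) and the standard library are available. Lean on these libraries where they do the work, as an engineer would, in place of code of your own. Each camera call takes 0.05 s, during which the arm holds its last target. There are 200 camera calls.

## Task

Close the lid of the black hair-colour chest and lock it: press the lid down against its spring lifters until the bolt lines up with the keeper, and slide the bolt home, right through the keeper, so that it holds the lid shut when you let go. The keeper's height has to be felt for, so work gently: do not ram or force the bolt against the keeper. Leave everything else on the chest and the table where it is.

Things in the scene. Friction and masses are not known exactly. Their poses are not given: they have to be found in the camera images.
- chest: Black hair-colour chest, aluminium edging, fixed: 250 deep (its x, front at -125), 440 wide (y), 150 high. Origin: centre of its underside; x points away from its front, z up. Left part (y -70 to +220): open box of tint tubes under a hinged lid; right part (y -220 to -70): fixed top, the deck, 150 up, level with the shut lid, carries the keeper.
- lid (a joint): Lid angle, rad: 0 = pressed fully down, top level with the deck; grows as it opens upward (to 1.2). Panel 231 x 290 x 12, hinged along y at its far edge: hinge line at chest x = +110, z = 154. Hinge counterbalanced and a little stiff: the lid stays where it is left; 1 to 2 N at the front swings it until it meets the lifter pins.
- lifter (a point): Midway between two sprung lifter pins in the box's front wall, 228 from the hinge line, that pop the unbolted lid up: left alone it rides on them at about 0.085 to 0.095 rad, some 18 too high at the bolt. From there pressing it down takes about 0.85 N per mm, measured at the bolt (about 16 N to reach 0). Let go, it springs up again.
- lid_front (a point): Point on the lid's bare upper face near its front edge, 200 from the hinge line, 125 to the left (+y) of the drawn bolt's knob: a place to push the lid down. Moves with the lid; its x and y axes lie in the lid's face, x towards the hinge.
- bolt (a joint): Bolt travel, m: 0 = drawn back, 0.040 = fully shot (stopped by the knob's stem on a guide staple). Slides towards the chest's -y. Starts within the first 5 mm. Friction about 2 N; it stays where it is left. At 0.014 the tip reaches the keeper's face, at 0.032 it is level with the keeper's far side.
- bolt_knob (a point): Middle of the bolt's knob: upright steel cylinder, 18 across, 20 tall (10 above and below this point), on a 10 thick stem; 44 above the lid's top face; guide staples beside it are 24 high over the lid. With the lid at 0 it is at chest x = -90, y = +40 minus the travel, z = 194; about 200 higher per rad of lid. z = knob's axis. Can be pinched from above in any direction.
- bolt_tip (a point): Centre of the bolt's end face. Square-ended flat steel bar, 10 wide, 12 high. The bar's axis runs along y, 200 from the hinge line, 14 above the lid's top face, 30 below bolt_knob; the tip is 106 to the chest's -y side of the knob.
- keeper: Steel keeper on the deck. Fixed base plate 80 x 34 x 3 with two upright studs that carry a steel striker, 68 wide (x), 18 thick (y), with a slot along y for the bolt: 17 wide, 14.4 high, 3.8 of steel below it and 8 above. Mouth faces +y at keeper y = +9. Origin: middle of the base plate's underside, at chest x = -90, y = -89, z = 150; axes as the chest's.
- keeper_stud (a point): Top of one of the keeper's two fixed 6 mm studs, 53 above the deck. The striker is clamped on the studs by lock nuts at a height set by hand that no pose here tells: slot centre 14.5 to 28.5 above the deck. So the bolt lines up with it at some lid angle from 0.002 to 0.073, to be found by feel; with the lid loose on its lifters the tip only butts against the striker.
- clip_jar: Leave alone: clear glass jar, 60 wide, 60 tall, standing on the far part of the chest's deck; origin at the centre of its underside
- tint_brush: Leave alone: black tint brush with pale bristles, 200 long, 45 wide, 14 thick, lying on the chest's deck along its outer edge; origin under the middle
- spray: Leave alone: aluminium bottle with black cap, 66 across, 190 tall; origin at the centre of its underside
- tint_bowl: Leave alone: black tint bowl, 124 across, 55 tall; origin at the centre of its underside
- clipper: Leave alone: grey hair clipper lying down, 165 long, 44 wide, 38 high; origin under the middle
- comb: Leave alone: black comb lying flat, 220 long, 30 wide, 6 thick; origin under the middle
- developer: Leave alone: white bottle with a paper label and black cap, 76 across, 160 tall; origin at the centre of its underside
- round_brush: Leave alone: round hair brush lying down, 210 long, 47 thick, wooden handle; origin under the middle, 22 below its axis

How it is judged (in metres and radians):
On the way, in this order (a step that is already met when the one before it is completed fails the run):
1. the lid is down on its lifter pins (lid below 0.100 rad) with the bolt still short of the keeper (below 0.020) (value of joint lid below 0.1 rad and value of joint bolt below 0.02 m), for 0.1 s.
2. the bolt is shot home through the keeper (travel over 36 mm, lid below 0.083 rad) (value of joint bolt above 0.036 m and value of joint lid below 0.083 rad), for 0.3 s.
At the end, for the whole second after the job is handed in: The bolt is fully home through the keeper (travel over 36 of 40 mm, at least 4 mm out of the keeper's far side) and by itself holds the lid down (lid angle under 0.083 rad); lid and bolt are at rest, and every other thing is within 30 mm of where it was (all of step 2 and value of joint lid above -0.01 rad and velocity of joint lid between -0.02 and 0.02 rad/s and velocity of joint bolt between -0.02 and 0.02 m/s and distance of each of clip_jar, tint_brush, spray, tint_bowl, clipper, comb, developer, round_brush from where it was at the start of the episode below 0.03 m); the robot touches nothing.
It fails at once if the keeper is pressed or struck by anything with more than 25 N (contact force between keeper and anything else above 25 N).
It fails at once if another thing is moved by more than 30 mm (distance of any of clip_jar, tint_brush, spray, tint_bowl, clipper, comb, developer, round_brush from where it was at the start of the episode above 0.03 m).
It fails at once if a standing bottle, jar or bowl is tipped by more than 0.35 rad (angle between any of clip_jar, spray, tint_bowl, developer's own z axis and vertical above 0.35 rad).
It also fails if it takes over 64 s, if anything falls off the work surface, if the arm or the gripper's body presses on something with over 40 N, if the wrist force passes 120 N, or if a joint passes its speed limit or range.

## Working session

There is one attempt and no reset: what is moved stays moved. The work goes in short steps, Python scripts to look and compute and a tool call to move; the robot and the scene stay as the last step left them, time stands still between calls to the robot, and variables do not carry over. Pictures are saved under pics/ and viewed, at most 10 in all, crops included, and the job is handed in when it is done.

Besides the shell and the picture viewer there is one more tool, called in YAML: its name, and indented under it one key for each argument. drive_tool: Moves the arm, as the interface text tells. Its arguments: {"type":"object","properties":{"angular":{"type":"array"},"xyz":{"type":"array"},"grip":{"type":"array"},"grip_force":{"type":"number"}},"required":["angular","xyz","grip"]}

```bash
mkdir -p pics; cat > h.py <<'E'
import numpy as np, cv2
from bench import arm, imaging, ticket, regions_of, mark_of
def ray(p,uv):
    K=np.array(p["camera_matrix"]);D=np.array(p["distortion"]);T=np.array(p["camera_from_world"])
    n=cv2.undistortPoints(np.array([[uv]],float),K,D)[0,0]
    R=T[:3,:3];o=-R.T@T[:3,3];d=R.T@np.array([n[0],n[1],1]);return o,d/np.linalg.norm(d)
def tri(rs):
    A=sum(np.eye(3)-np.outer(d,d) for o,d in rs);b=sum((np.eye(3)-np.outer(d,d))@o for o,d in rs)
    return np.linalg.solve(A,b)
def onz(r,z): o,d=r;return o+d*(z-o[2])/d[2]
def proj(p,X):
    T=np.array(p["camera_from_world"]);return cv2.projectPoints(np.array(X,float).reshape(-1,3),cv2.Rodrigues(T[:3,:3])[0],T[:3,3],np.array(p["camera_matrix"]),np.array(p["distortion"]))[0][:,0]
E
python3 - <<'E'
from h import *
P={n:imaging.capture(n) for n in("scene","top")}
for n,p in P.items():
    cv2.imwrite(f"pics/{n}0.png",p["color"][:,:,::-1]); print(n,np.round(ray(p,(280,210))[0],3))
for k in["chest","lid_front","bolt_knob","bolt_tip","keeper","keeper_stud","clip_jar","tint_brush","spray","tint_bowl","developer","lifter"]:
    rs=[]
    for n,p in P.items():
        m=mark_of(p,k)
        for q in m[:2]: print(k,n,np.round(q["centre"],1),round(q["conf"],2))
        if m: rs.append(ray(p,m[0]["centre"]))
    if len(rs)==2: print("   tri",np.round(tri(rs),4))
s=arm.read_state();print({k:np.round(v,3) for k,v in s.items()})
E
```

```text
scene [1.486 0.659 1.381]
top [0.331 0.015 1.639]
chest scene [276.6 256.1] 0.86
lid_front scene [339.7 209. ] 0.92
lid_front scene [269.7 199. ] 0.34
lid_front top [200.7 209.7] 0.97
   tri [0.5455 0.2531 0.2602]
bolt_knob scene [302.2 191.7] 0.77
bolt_knob top [242.6 194.4] 0.86
   tri [0.5794 0.1303 0.2908]
bolt_tip scene [267.7 179.2] 0.73
bolt_tip top [277.3 197.5] 0.56
   tri [0.5768 0.0172 0.2744]
keeper scene [266. 199.] 0.46
keeper top [286.4 210.9] 0.7
   tri [ 0.5535 -0.0088  0.1477]
keeper_stud top [287.3 217. ] 0.83
clip_jar scene [235.5 222.9] 0.93
clip_jar top [294.8 167.1] 0.63
   tri [ 0.6957 -0.0353  0.1445]
tint_brush scene [231.3 205.2] 0.55
tint_brush top [312.  182.6] 0.71
   tri [ 0.6429 -0.0915  0.1454]
spray scene [371.3 313.4] 0.77
spray top [157.4 198.1] 0.87
   tri [ 0.6375  0.4606 -0.0222]
tint_bowl scene [420.9 283.3] 0.79
tint_bowl top [131.  249.7] 0.58
   tri [ 0.4501  0.5493 -0.0064]
developer scene [171.4 170.7] 0.62
developer top [417.8 220.6] 0.88
   tri [ 0.5295 -0.4861 -0.0062]
lifter scene [170.9 170.5] 0.6
lifter top [237.7 228.6] 0.76
lifter top [278.  197.3] 0.66
   tri [ 0.6399 -0.015   0.3901]
{'t': np.float64(1.3), 'joints': array([-74.824,  21.965,   0.939,  78.5  ,  -0.36 ,  79.537,  -2.666]), 'joint_vel': array([-0.014,  0.099,  0.038, -0.114,  0.003,  0.065, -0.031]), 'effort': array([-0.0000e+00, -6.2734e+01,  8.4200e-01, -3.7207e+01,  1.6000e-02,
        3.0000e-03, -0.0000e+00]), 'ee_pos': array([0.201, 0.592, 0.304]), 'orientation': array([ 1.80000e+02, -2.00000e-03,  1.61221e+02]), 'wrist_force': array([-0.345, -0.281, -0.085]), 'ft_torque': array([ 0.008,  0.019, -0.005]), 'finger_force': np.float64(0.0), 'finger_gap': np.float64(0.085)}
```

View pictures.

View pics/scene0.png

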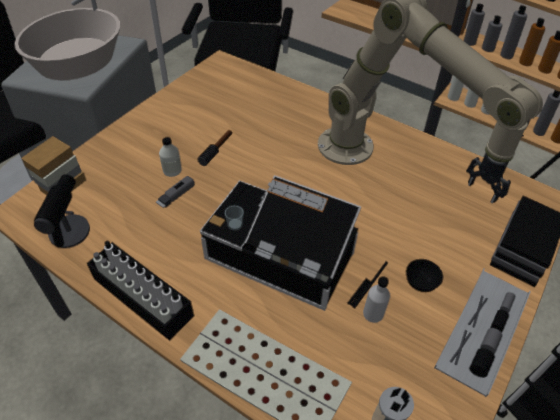

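View pics/top0.png

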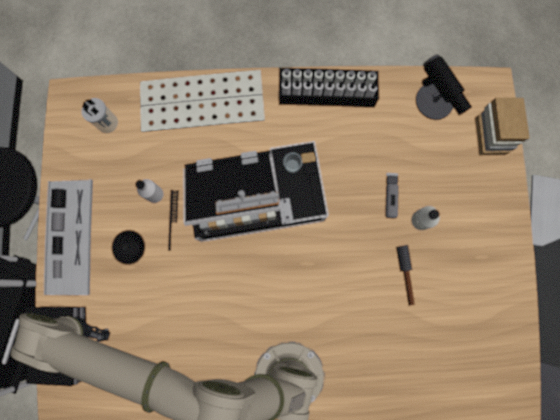

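```bash
python3 - <<'E'
import cv2,numpy as np
a=cv2.imread("pics/top0.png")[135:245,175:335];b=cv2.imread("pics/scene0.png")[170:310,195:365]
a=cv2.resize(a,None,fx=5,fy=5,interpolation=3);cv2.imwrite("pics/a.png",cv2.convertScaleAbs(a,alpha=1.6,beta=25))
b=cv2.resize(b,None,fx=4,fy=4,interpolation=3);cv2.imwrite("pics/b.png",cv2.convertScaleAbs(b,alpha=1.6,beta=25))
E
```

```text
(no output)
```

View pics/a.png

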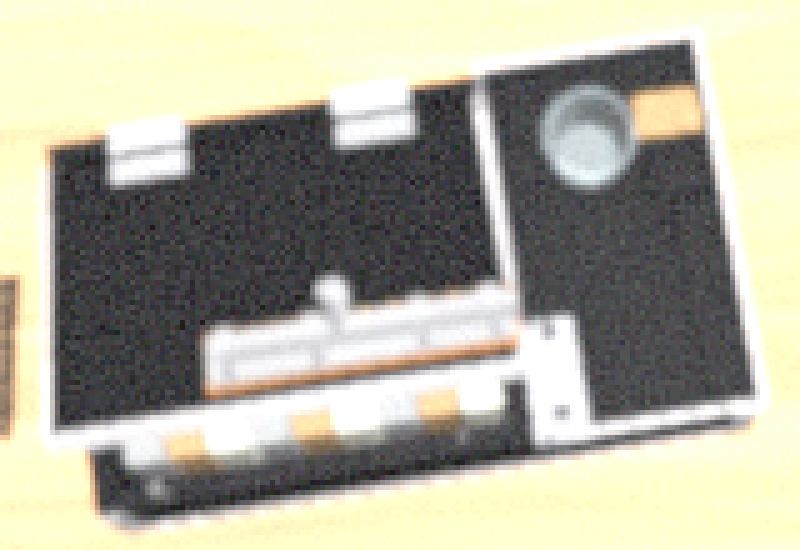

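View pics/b.png

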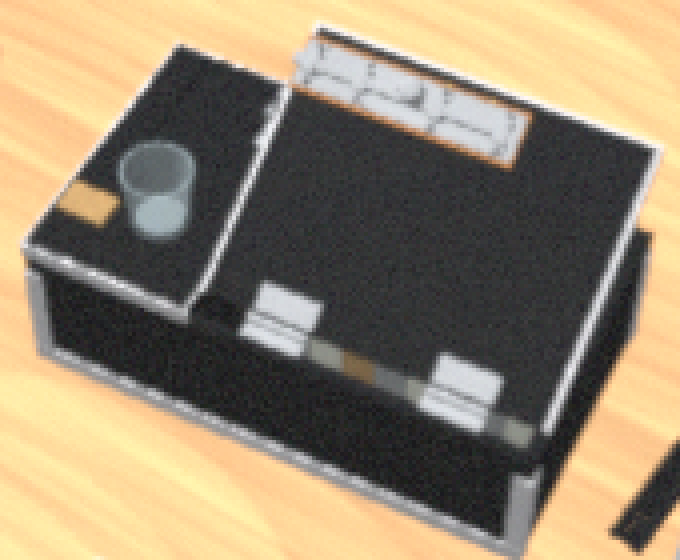

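```bash
cat > fit.py <<'E'
from h import *
from scipy.optimize import least_squares
def lidp(a,d,y,h): return (.11-d*np.cos(a)+h*np.sin(a),y,.154+d*np.sin(a)+h*np.cos(a))
def W(q,c):
    x,y,w=q[:3];c=np.array(c,float);return np.array([x+np.cos(w)*c[0]-np.sin(w)*c[1],y+np.sin(w)*c[0]+np.cos(w)*c[1],c[2]])
E
python3 - <<'E'
from fit import *
P={n:imaging.capture(n) for n in("scene","top")}
t=lambda u,v:(u/5+174.6,v/5+134.6)
s=lambda u,v:(u/4+194.6,v/4+169.6)
C=lambda *c:(lambda q:c)
L=lambda d,y,h=-.004:(lambda q:lidp(q[3],d,y,h))
kn=lambda q:lidp(q[3],.2,.04-q[4],.04)
tip=lambda q:lidp(q[3],.2,.04-q[4]-.106,.010)
lf=lambda q:lidp(q[3],.2,.165,-.004)
ob=[("top",t(697,38),C(.125,-.22,.15)),("top",t(762,400),C(-.125,-.22,.15)),("top",t(50,437),L(.231,.22)),("top",t(480,78),C(.125,-.07,.15)),
("scene",s(25,250),C(.125,-.22,.15)),("scene",s(180,47),C(-.125,-.22,.15)),("scene",s(187,312),C(.125,-.07,.15)),("scene",s(515,553),C(.125,.22,0)),("scene",s(45,350),C(.125,-.22,0)),
("scene",s(660,150),L(.231,.22)),("scene",s(318,28),L(.231,-.07)),
("scene",(339.7,209),lf),("top",(200.7,209.7),lf),("scene",(302.2,191.7),kn),("top",(242.6,194.4),kn),("top",(286.4,210.9),C(-.09,-.089,.15)),("top",(277.3,197.5),tip)]
f=lambda q:np.concatenate([proj(P[n],W(q,c(q)))[0]-uv for n,uv,c in ob])
r=least_squares(f,[.6,.06,.17,.5,.002],loss="soft_l1")
print(np.round(r.x,4),np.degrees(r.x[2]))
print(np.round(f(r.x).reshape(-1,2),1).tolist())
q=r.x;np.save("q.npy",q)
for n,c in(("knob",kn(q)),("lf",lf(q)),("tip",tip(q)),("keeper",(-.09,-.089,.15)),("knob0",(-.09,.04,.194))):print(n,np.round(W(q,c),4))
E
```

```text
[0.6287 0.0964 0.1354 0.5286 0.0016] 7.757959912377621
[[0.2, -0.9], [0.6, 0.4], [-0.5, 0.1], [-1.1, -1.9], [-0.3, -3.1], [0.1, -1.8], [0.4, -1.2], [0.8, 1.3], [-0.8, 0.1], [0.6, -0.1], [0.0, -1.2], [-0.4, 1.0], [1.1, 1.5], [-3.3, 0.2], [-1.7, 0.7], [-0.6, -0.0], [0.0, -1.6]]
knob [0.5814 0.1287 0.2894]
lf [0.5423 0.2512 0.2514]
tip [0.5807 0.0216 0.2635]
keeper [ 0.5516 -0.0039  0.15  ]
knob0 [0.5342 0.1239 0.194 ]
```

drive_tool:
  angular:
    - [0,0,0]
    - [0,0,0]
    - [0,0,-3.32]
    - [0,0,-3.32]
    - [0,0,-3.32]
    - [0,0,-3.32]
    - [0,0,-3.32]
    - [0,0,-3.32]
    - [0,0,-3.32]
    - [0,0,-3.32]
    - [0,0,-3.32]
    - [0,0,-3.32]
    - [0,0,-3.32]
    - [0,0,-3.32]
    - [0,0,-3.32]
    - [0,0,-3.32]
    - [0,0,-3.32]
    - [0,0,-3.32]
    - [0,0,-3.32]
    - [0,0,-3.32]
  xyz:
    - [0,0,-1.2]
    - [0,0,-2.4]
    - [-12.7,-7.9,-2.9]
    - [-12.7,-7.9,-2.9]
    - [-12.7,-7.9,-2.9]
    - [-12.7,-7.9,-2.9]
    - [-12.7,-7.9,-2.9]
    - [-12.7,-7.9,-2.9]
    - [-12.7,-7.9,-2.9]
    - [-12.7,-7.9,-2.9]
    - [-12.7,-7.9,-2.9]
    - [-12.7,-7.9,-2.9]
    - [-12.7,-7.9,-2.9]
    - [-12.7,-7.9,-2.9]
    - [-12.7,-7.9,-2.9]
    - [-12.7,-7.9,-2.9]
    - [-12.7,-7.9,-2.9]
    - [-12.7,-7.9,-2.9]
    - [-12.7,-7.9,-2.9]
    - [-12.7,-7.9,-2.9]
  grip: [1,1,1,1,1,1,1,1,1,1,1,1,1,1,1,1,1,1,1,1]

```text
t: 3.4
ee_pos: [0.58, 0.1299, 0.4201]
orientation: [180.0, 0.0, -172.1]
wrist_force: [-0.3, 0.5, -0.1]
finger_gap: 0.0851
finger_force: 0.0
```

drive_tool:
  angular:
    - [0,0,0]
    - [0,0,0]
    - [0,0,0]
    - [0,0,0]
    - [0,0,0]
    - [0,0,0]
    - [0,0,0]
    - [0,0,0]
    - [0,0,0]
    - [0,0,0]
    - [0,0,0]
    - [0,0,0]
    - [0,0,0]
    - [0,0,0]
  xyz:
    - [0,0,0.7]
    - [0,0,1.3]
    - [0,0,1.7]
    - [0,0,1.85]
    - [0,0,1.85]
    - [0,0,1.85]
    - [0,0,1.85]
    - [0,0,1.85]
    - [0,0,1.85]
    - [0,0,1.85]
    - [0,0,1.85]
    - [0,0,1.85]
    - [0,0,1.85]
    - [0,0,1.85]
  grip: [1,1,1,1,1,-0.2,-0.7,-1,-1,-1,-1,-1,-1,-1]
  grip_force: 25

```text
t: 4.8
ee_pos: [0.5803, 0.129, 0.346]
orientation: [180.0, -0.0, -172.2]
wrist_force: [-2.7, -0.3, 4.0]
finger_gap: 0.0169
finger_force: 25.4
```

```bash
python3 - <<'E'
from fit import *
s=arm.read_state();print(s["t"],s["finger_gap"],s["finger_force"],s["ee_pos"],s["wrist_force"])
p=imaging.capture("scene")
a=p["color"][120:320,180:400,::-1];a=cv2.resize(a,None,fx=3.6,fy=3,interpolation=3);cv2.imwrite("pics/c.png",cv2.convertScaleAbs(a,alpha=1.6,beta=25))
E
```

```text
4.8 0.016869823141644553 25.35291109699756 [0.58029948 0.12899173 0.34599408] [-2.67395775 -0.27517911  4.04760466]
```

View pics/c.png

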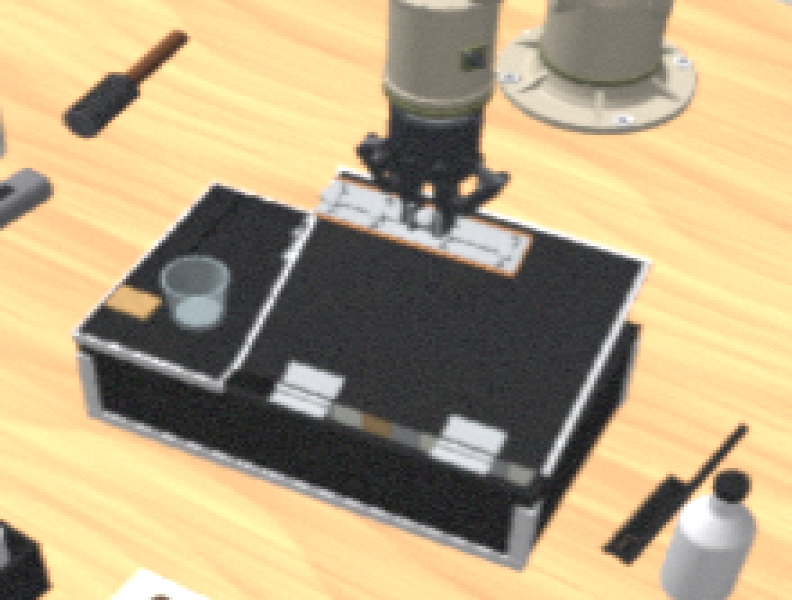

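drive_tool:
  angular:
    - [0,0,0]
    - [0,0,0]
    - [0,0,0]
    - [0,0,0]
    - [0,0,0]
    - [0,0,0]
    - [0,0,0]
    - [0,0,0]
    - [0,0,0]
    - [0,0,0]
    - [0,0,0]
    - [0,0,0]
  xyz:
    - [0.14,0,0.17]
    - [0.28,0,0.35]
    - [0.4,0,0.52]
    - [0.54,0,0.74]
    - [0.67,0,0.95]
    - [0.75,0,1.1]
    - [0.82,0,1.26]
    - [0.89,0,1.41]
    - [0.96,0,1.6]
    - [1.03,0,1.8]
    - [1.03,0,1.8]
    - [1.03,0,1.8]
  grip: [-1,-1,-1,-1,-1,-1,-1,-1,-1,-1,-1,-1]
  grip_force: 25

```text
t: 6.05
ee_pos: [0.5393, 0.1233, 0.2733]
orientation: [-180.0, -0.1, -172.2]
wrist_force: [-0.7, -0.5, -0.7]
finger_gap: 0.0168
finger_force: 25.5
```

drive_tool:
  angular:
    - [0,0,0]
    - [0,0,0]
    - [0,0,0]
    - [0,0,0]
    - [0,0,0]
  xyz:
    - [0.02,0,0.08]
    - [0.04,0,0.15]
    - [0.05,0,0.2]
    - [0.05,0,0.2]
    - [0.05,0,0.2]
  grip: [-1,-1,-1,-1,-1]
  grip_force: 80

```text
t: 6.55
ee_pos: [0.5371, 0.123, 0.2659]
orientation: [-180.0, -0.1, -172.2]
wrist_force: [-5.9, -1.4, 3.4]
finger_gap: 0.0157
finger_force: 78.1
```

```bash
python3 - <<'E'
from fit import *
s=arm.read_state();print(s["t"],s["finger_gap"],s["finger_force"],s["ee_pos"],s["wrist_force"])
p=imaging.capture("scene")
a=p["color"][120:320,180:400,::-1];a=cv2.resize(a,None,fx=3.6,fy=3,interpolation=3);cv2.imwrite("pics/d.png",cv2.convertScaleAbs(a,alpha=1.6,beta=25))
q=np.load("q.npy")
for n in("lid_front","bolt_tip","keeper_stud","keeper"):
    m=mark_of(p,n);print(n,[(np.round(k["centre"],1),round(k["conf"],2)) for k in m[:2]])
for A in(.05,.09,.12,.2):print(A,proj(p,W(q,lidp(A,.2,.165,-.004))),proj(p,W(q,lidp(A,.231,.22,-.004))))
E
```

```text
6.55 0.015734181082161153 78.05142045021057 [0.53712185 0.1229951  0.26588507] [-5.85391713 -1.42478736  3.40831764]
lid_front [(array([338.7, 220.9]), 0.8)]
bolt_tip [(array([272.2, 196. ]), 0.73)]
keeper_stud [(array([275. , 183.4]), 0.69)]
keeper [(array([270.1, 200. ]), 0.48)]
0.05 [[339.33714129 223.85873517]] [[358.93689112 223.02100156]]
0.09 [[339.55286462 222.32069668]] [[359.26982425 221.24991592]]
0.12 [[339.6902474  221.20693219]] [[359.49372699 219.96610452]]
0.2 [[339.95206199 218.41260573]] [[359.97970247 216.73964172]]
```

View pics/d.png

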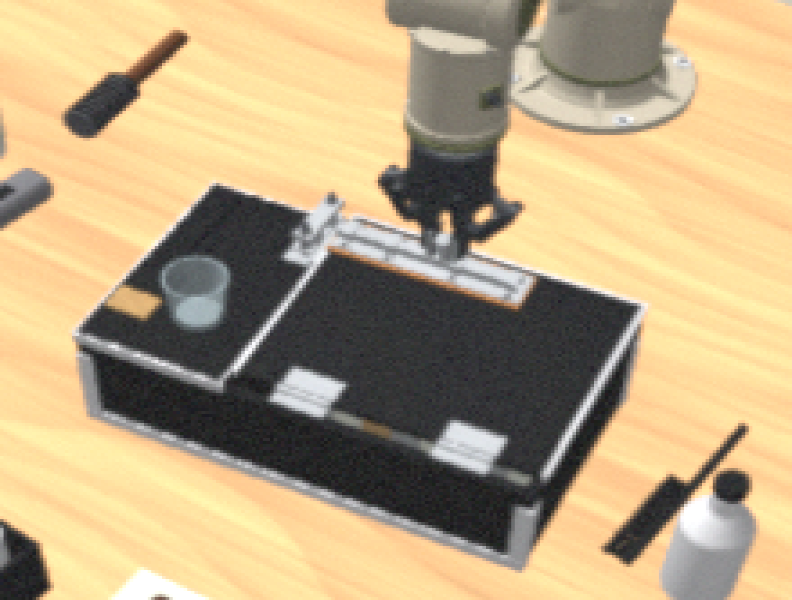

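drive_tool:
  angular:
    - [0,0,0]
    - [0,0,0]
    - [0,0,0]
    - [0,0,0]
    - [0,0,0]
  xyz:
    - [0.02,-0.06,0]
    - [0.02,-0.12,0]
    - [0.02,-0.18,0]
    - [0.02,-0.2,0]
    - [0.02,-0.2,0]
  grip: [-1,-1,-1,-1,-1]

```text
t: 7.3
ee_pos: [0.5382, 0.1149, 0.2661]
orientation: [-180.0, 0.0, -172.2]
wrist_force: [-0.8, 1.3, 3.3]
finger_gap: 0.0158
finger_force: 78.2
```

drive_tool:
  angular:
    - [0,0,0]
    - [0,0,0]
    - [0,0,0]
    - [0,0,0]
  xyz:
    - [0,-0.03,0]
    - [0,-0.06,0]
    - [0,-0.08,0]
    - [0,-0.08,0]
  grip: [-1,-1,-1,-1]

```text
t: 7.7
ee_pos: [0.5386, 0.1118, 0.2661]
orientation: [-180.0, 0.0, -172.2]
wrist_force: [-0.1, 0.6, 3.9]
finger_gap: 0.0156
finger_force: 78.2
```

drive_tool:
  angular:
    - [0,0,0]
    - [0,0,0]
    - [0,0,0]
  xyz:
    - [0,-0.02,0]
    - [0,-0.03,0]
    - [0,-0.03,0]
  grip: [-1,-1,-1]

```text
t: 8.0
ee_pos: [0.5386, 0.1113, 0.266]
orientation: [180.0, 0.0, -172.2]
wrist_force: [-0.5, 3.5, 5.4]
finger_gap: 0.0154
finger_force: 78.3
```

drive_tool:
  angular:
    - [0,0,0]
    - [0,0,0]
    - [0,0,0]
  xyz:
    - [0,-0.015,0]
    - [0,-0.015,0]
    - [0,-0.015,0]
  grip: [-1,-1,-1]

```text
t: 8.3
ee_pos: [0.5386, 0.1112, 0.266]
orientation: [179.9, 0.0, -172.1]
wrist_force: [-0.0, 6.0, 5.5]
finger_gap: 0.0154
finger_force: 78.3
```

drive_tool:
  angular:
    - [0,0,0]
    - [0,0,0]
    - [0,0,0]
  xyz:
    - [0,0,0.02]
    - [0,0,0.03]
    - [0,0,0.03]
  grip: [-1,-1,-1]

```text
t: 8.6
ee_pos: [0.5384, 0.1112, 0.2651]
orientation: [179.9, 0.0, -172.1]
wrist_force: [-2.5, 4.9, 7.6]
finger_gap: 0.0156
finger_force: 78.7
```

drive_tool:
  angular:
    - [0,0,0]
    - [0,0,0]
    - [0,0,0]
  xyz:
    - [0.002,0,0.02]
    - [0.004,0,0.03]
    - [0.004,0,0.03]
  grip: [-1,-1,-1]

```text
t: 8.9
ee_pos: [0.5382, 0.1111, 0.264]
orientation: [179.9, 0.0, -172.1]
wrist_force: [-4.3, 4.7, 8.9]
finger_gap: 0.0158
finger_force: 78.8
```

drive_tool:
  angular:
    - [0,0,0]
    - [0,0,0]
    - [0,0,0]
  xyz:
    - [0.02,0,0.02]
    - [0.025,0,0.03]
    - [0.025,0,0.03]
  grip: [-1,-1,-1]

```text
t: 9.2
ee_pos: [0.5378, 0.1111, 0.2632]
orientation: [179.9, 0.1, -172.1]
wrist_force: [-0.2, 5.3, 8.7]
finger_gap: 0.0156
finger_force: 78.8
```

drive_tool:
  angular:
    - [0,0,0]
    - [0,0,0]
    - [0,0,0]
  xyz:
    - [0.007,0,0.02]
    - [0.01,0,0.03]
    - [0.01,0,0.03]
  grip: [-1,-1,-1]

```text
t: 9.5
ee_pos: [0.5375, 0.111, 0.2621]
orientation: [179.9, 0.1, -172.1]
wrist_force: [-0.5, 5.5, 8.4]
finger_gap: 0.0154
finger_force: 78.8
```

drive_tool:
  angular:
    - [0,0,0]
    - [0,0,0]
    - [0,0,0]
  xyz:
    - [0.007,0,0.02]
    - [0.01,0,0.03]
    - [0.01,0,0.03]
  grip: [-1,-1,-1]

```text
t: 9.8
ee_pos: [0.5372, 0.1109, 0.2608]
orientation: [179.9, 0.1, -172.2]
wrist_force: [0.5, 5.5, 7.9]
finger_gap: 0.0158
finger_force: 79.2
```

drive_tool:
  angular:
    - [0,0,0]
    - [0,0,0]
    - [0,0,0]
  xyz:
    - [0.007,0,0.02]
    - [0.009,0,0.03]
    - [0.009,0,0.03]
  grip: [-1,-1,-1]

```text
t: 10.1
ee_pos: [0.537, 0.1098, 0.2596]
orientation: [-180.0, 0.1, -172.2]
wrist_force: [0.3, 2.8, 8.1]
finger_gap: 0.0158
finger_force: 79.2
```

drive_tool:
  angular:
    - [0,0,0]
    - [0,0,0]
    - [0,0,0]
  xyz:
    - [0,-0.03,0]
    - [0,-0.05,0]
    - [0,-0.05,0]
  grip: [-1,-1,-1]

```text
t: 10.4
ee_pos: [0.5373, 0.1074, 0.2596]
orientation: [-180.0, 0.1, -172.2]
wrist_force: [1.7, 1.9, 7.6]
finger_gap: 0.0154
finger_force: 79.2
```

drive_tool:
  angular:
    - [0,0,0]
    - [0,0,0]
    - [0,0,0]
    - [0,0,0]
    - [0,0,0]
  xyz:
    - [0.004,0,0.015]
    - [0.004,-0.04,0.015]
    - [0.004,-0.08,0.015]
    - [0.004,-0.12,0.015]
    - [0.004,-0.12,0.015]
  grip: [-1,-1,-1,-1,-1]

```text
t: 10.9
ee_pos: [0.5379, 0.1024, 0.259]
orientation: [-180.0, 0.1, -172.3]
wrist_force: [1.8, 1.4, 7.7]
finger_gap: 0.0156
finger_force: 79.2
```

drive_tool:
  angular:
    - [0,0,0]
    - [0,0,0]
    - [0,0,0]
    - [0,0,0]
    - [0,0,0]
    - [0,0,0]
    - [0,0,0]
  xyz:
    - [-0.002,-0.05,0]
    - [-0.004,-0.1,0]
    - [-0.006,-0.15,0]
    - [-0.008,-0.2,0]
    - [-0.01,-0.25,0]
    - [-0.01,-0.3,0]
    - [-0.01,-0.3,0]
  grip: [-1,-1,-1,-1,-1,-1,-1]

```text
t: 11.6
ee_pos: [0.5396, 0.0905, 0.259]
orientation: [-180.0, 0.1, -172.3]
wrist_force: [-0.3, 0.3, 9.5]
finger_gap: 0.0153
finger_force: 79.3
```

drive_tool:
  angular:
    - [0,0,0]
    - [0,0,0]
    - [0,0,0]
    - [0,0,0]
    - [0,0,0]
  xyz:
    - [0,-0.04,0]
    - [0,-0.08,0]
    - [0,-0.11,0]
    - [0,-0.14,0]
    - [0,-0.14,0]
  grip: [-1,-1,-1,-1,-1]

```text
t: 12.1
ee_pos: [0.5403, 0.0854, 0.259]
orientation: [-180.0, 0.1, -172.2]
wrist_force: [0.3, 1.6, 9.2]
finger_gap: 0.0154
finger_force: 79.3
```

Feel for the stop.

drive_tool:
  angular:
    - [0,0,0]
    - [0,0,0]
    - [0,0,0]
    - [0,0,0]
  xyz:
    - [0,-0.03,0]
    - [0,-0.05,0]
    - [0,-0.05,0]
    - [0,-0.05,0]
  grip: [-1,-1,-1,-1]

```text
t: 12.5
ee_pos: [0.5404, 0.0852, 0.259]
orientation: [179.9, 0.1, -172.1]
wrist_force: [-1.0, 6.6, 9.5]
finger_gap: 0.0158
finger_force: 79.3
```

drive_tool:
  angular:
    - [0,0,0]
    - [0,0,0]
    - [0,0,0]
    - [0,0,0]
    - [0,0,0]
    - [0,0,0]
    - [0,0,0]
    - [0,0,0]
    - [0,0,0]
  xyz:
    - [0,0.03,-0.01]
    - [0,0.03,-0.03]
    - [0,0.03,-0.04]
    - [0,0.03,-0.04]
    - [0,0.03,-0.04]
    - [0,0.03,-0.04]
    - [0,0.03,-0.04]
    - [0,0.03,-0.04]
    - [0,0.03,-0.04]
  grip: [-1,-1,-1,-1,-0.4,-0.2,0,0,0]
  grip_force: 20

```text
t: 13.4
ee_pos: [0.5398, 0.0847, 0.2595]
orientation: [-180.0, -0.0, -172.2]
wrist_force: [-0.2, -0.3, -0.4]
finger_gap: 0.043
finger_force: 0.0
```

drive_tool:
  angular:
    - [0,0,0]
    - [0,0,0]
    - [0,0,0]
    - [0,0,0]
    - [0,0,0]
    - [0,0,0]
    - [0,0,0]
    - [0,0,0]
    - [0,0,0]
    - [0,0,0]
  xyz:
    - [0,0,-0.2]
    - [0,0,-0.6]
    - [0,0,-1.2]
    - [0,0,-2]
    - [0,0,-3]
    - [0,0,-4]
    - [2,1,-5]
    - [3,2,-5]
    - [3,3,-5]
    - [3,3,-5]
  grip: [0,0,0,0,0,0,0,0,0,0]

```text
t: 14.4
ee_pos: [0.4022, 0.1897, 0.4616]
orientation: [179.9, 0.1, -172.1]
wrist_force: [0.3, 0.2, 0.1]
finger_gap: 0.0426
finger_force: 0.0
```

```bash
python3 - <<'E'
from fit import *
p=imaging.capture("scene")
a=p["color"][120:320,180:400,::-1];a=cv2.resize(a,None,fx=3.6,fy=3,interpolation=3);cv2.imwrite("pics/e.png",cv2.convertScaleAbs(a,alpha=1.6,beta=25))
q=np.load("q.npy")
for n in("lid_front","bolt_knob"):
    m=mark_of(p,n);print(n,[(np.round(k["centre"],1),round(k["conf"],2)) for k in m[:2]])
for A in(.02,.05,.09):print(A,proj(p,W(q,lidp(A,.2,.165,-.004))),[proj(p,W(q,lidp(A,.2,.04-t,.04))) for t in(.03,.04)])
E
```

```text
lid_front [(array([338.1, 225.1]), 0.66)]
bolt_knob [(array([296.3, 199.8]), 0.59), (array([232.2, 203.1]), 0.55)]
0.02 [[339.15131097 225.050584  ]] [array([[295.81103225, 199.37108119]]), array([[293.00510424, 198.31573825]])]
0.05 [[339.33714129 223.85873517]] [array([[295.69576026, 198.39035919]]), array([[292.88087359, 197.33330824]])]
0.09 [[339.55286462 222.32069668]] [array([[295.50262369, 197.14410157]]), array([[292.67556922, 196.08457765]])]
```

View pics/e.png

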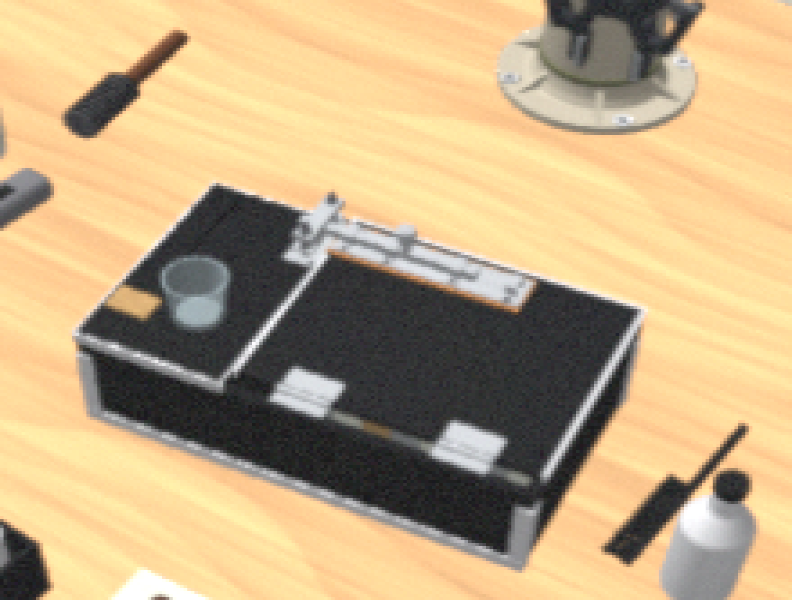

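```bash
python3 -c "
from bench import ticket
print(ticket.hand_in())"
```

```text
the job is handed in; nothing more can be done
None
```

The lid is down and bolted. The bolt went through the keeper to its stop, and the lid stayed shut after I let go. I handed the job in at about 14.5 s; no verdict came back.

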